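# Set the gauge knob and hold the probe on the ring mark

## Robot

A 7-joint arm with a two-finger parallel gripper is mounted at the origin on a cart in front of the work surface, level with it; the furniture and walls round the work are solid. World frame = base frame: x ahead of the robot, y to its left, z up, the work surface at z = 0. Lengths are in mm, angles in rad, forces in N, time in s.
With the tool pointing down it reaches from about 400 to 925 mm from the base axis. Payload 4.1 kg.
Tool frame: the origin (TCP) lies midway between the tips of the shut fingers; the grasp point (between the pads) lies 19 mm behind it; z points along the fingers, y is the line along which they close (so a half turn about z gives the same grasp; the last joint's range is limited). The gripper opens to 85 mm and grips with 20 to 120 N. Pads are 22 mm wide; open, the fingers measure 114 mm over their backs; the gripper's body (76 mm by 85 mm) begins 54 mm behind the grasp point. The pads swing forward as they close: fully open they stand 13 mm farther back than shut.
Start: joints at [-1.371, 0.398, 0.045, 1.537, -0.019, 1.207, -0.051], TCP at [191.321, 621.241, 231.347] pointing down, gripper open.
Joint ranges: [-2.82, 2.82], [-0.49, 2.23], [-1.37, 1.46], [0, 2.46], [-1.36, 4.5], [0.23, 2], [-2.94, 2.94]. Speed limits (rad/s): [2.57, 2.57, 3.14, 3.14, 3.14, 3.14, 3.14].

## Interface

Orientations are given as a rotation vector (axis times angle).
In Python, from plant import r gives the robot as it stands. The module is installed in compiled form; this text tells all that it offers.
- The arm moves only by the tool apply_moves, never from a script. Its argument "series" is a list of rows, each an object with "linear": the shift along the tool's x, y, z in mm, a list of three; "rot": the turn, a rotation vector about the tool's x, y, z in degrees, a list of three; "grip": the closure in counts, from 0 (fully open) to 255 (shut). A call has 1 to 12 rows; each row shifts and turns the commanded pose from where the row before left it, along the tool's axes as they then stand; what a row does not reach is not made up. A row lasts 1/8 s, in which the tool goes at most 62.5 mm and 10.7 degrees, less where a joint would pass 70% of its speed; a pose out of reach is approached as far as the arm can. A call with a gripper value outside its range is refused whole. The fingers move at their own pace and stop on an object; "squeeze" is the grip in N (left out, the last holds). Time passes only in rows, so rows that do not move let the fingers close. It gives the time, the measured TCP pose, the force, the opening and the grip force at its end, in the units of the state.
- r.sense(): the state, without advancing time (a new reading comes with each control period).
- r.camera(name): name is "side" or "top"; returns a dict with "img" (384x512x3 uint8, red, green, blue), "fx", "fy", "cx", "cy" (pixels), "view" (4x4, takes a point from world to camera coordinates). Camera axes: x right, y down, z forward; pixel columns grow to the right and rows downward; lengths in mm; the calibration is good to about 2 mm. A picture is of the moment at which its call begins. There is no depth.
- r.close_job(): hands the job in; it is judged then, once.
The state is a dict: "t": time; "joint_pos": joint angles; "joint_vel": joint speeds; "tau": joint torques, N m; "tcp_pos": TCP position; "tcp_rot": TCP orientation; "ft_force": force on the tool from outside, world axes, zero at the start; "ft_torque": the same for the moment, N m; "gripper_width": finger opening in mm; "gripper_force": force on a finger pad.
Only numpy, scipy, OpenCV 4.12 (cv2) and the standard library are available. Lean on these libraries where they do the work, as an engineer would, in place of code of your own. Each camera call takes 0.05 s, during which the arm holds its last target. There are 200 camera calls.

## Task

Turn the knob of the bench gauge until its pointer lines up with the long index mark. Then take the probe out of its stand and hold its spring tip inside the ring on the sloping plate, with the probe square to the plate's face and pressed lightly, so that the tip is about half way in. Finish while still holding it there like that, without letting go, and leave the bottles, calculator and tape roll where they are.

Things in the scene. Friction and masses are not known exactly. Their poses are not given: they have to be found in the camera images.
- gauge: grey bench gauge, a flat case 130 (x) x 110 (y) x 40 mm high, fixed to the bench; origin at the centre of its underside. Seen in its frame, a black knob stands on its top with the axis at x = -15 mm, y = 0; the display strip is at the +x end. Ticks surround the +x half of the knob; the one long thick tick, 28 to 41 mm from the knob's axis towards +x, is the index mark
- knob_grip (a point): point on the knob's vertical axis, 60 mm above the bench, at the height to grip. The knob is a disc of 42 mm diameter (40 to 46 mm above the bench) carrying an upright bar grip 40 long x 11 wide (46 to 71 mm above the bench). The point turns with the knob: its x axis runs along the bar, towards the pointer end (white line and small nose)
- knob (a joint): angle of the knob about the upward vertical, rad: the pointer's direction measured counter-clockwise from above from the gauge's +x axis. 0 = pointer exactly at the index mark. It starts 0.6 to 1.3 (pointer to the left of the mark), so turn it clockwise seen from above; travel -1.6 to 1.6, no detents, light friction (about 0.04 N m), stays where it is left
- probe_stand: grey stand, base 84 x 84 x 8 mm and block 60 x 60 mm up to 55 mm above the bench, with a vertical round hole of 21 mm at its centre, 45 mm deep, which holds the probe; fixed to the bench; origin at the centre of its underside
- probe: loose round metal probe, 0.10 to 0.17 kg, standing tip down in the stand. Origin on its axis at the underside of its collar (which rests on the stand's top), z along the axis towards the handle end. Collar 31 mm diameter, z = 0 to 5 mm; handle a plain cylinder of 22 mm diameter, z = 5 to 80 mm (grip it here, any direction round); shank 16 mm diameter down to z = -30 mm; then the spring tip, 6 mm diameter, ending at z = -44 mm when out
- tip_end (a point): the rounded end of the probe's spring tip, on the axis, 44 mm below the probe's origin when the tip is out
- tip (a joint): how far the spring tip is pushed into the shank, m: 0 = out, 0.010 = fully in. It takes 1 N to start, 3.5 N at half way (0.005) and 6 N at the end of travel (500 N/m)
- plate_stage: metal stage, base 110 (x) x 90 (y) mm, fixed to the bench, carrying a bright plate 80 x 60 mm whose face slopes at 15 degrees: in the stage's frame the face looks up and towards -x, its -x edge is the lower (about 30 mm above the bench), the +x edge the higher (about 50 mm). Origin at the centre of its underside. A ring and a cross are marked on the face; only the ring is used
- ring_mark (a point): centre of the ring, on the plate's face, 43 mm above the bench; ring 16 mm inside diameter, nothing raised. In the stage's frame it lies at x = 11.6, y = 10 mm (the cross lies towards the lower edge, on the -y side). The point's z axis is the outward normal of the face
- amber_bottle: bystander: brown bottle with white cap, 41 mm diameter, 85 mm high; origin under its centre
- small_bottle: bystander: small brown bottle with white cap, 30 mm diameter, 60 mm high; origin under its centre
- calculator: bystander: black calculator 140 x 98 x 23 mm; origin under its centre
- tape_roll: bystander: roll of tape lying flat, 95 mm diameter, 19 mm high; origin under its centre
Mind the look-alikes: they are no part of the job. What is shaped like the probe but pink or yellow is not meant.

How it is judged (in metres and radians):
On the way, in this order (a step that is already met when the one before it is completed fails the run):
1. the knob's pointer is set to the long index mark (value of joint knob between -0.12 and 0.12 rad), for 0.2 s.
2. the probe is lifted out of its stand, held in the fingers (height (world z) of tip_end above 0.06 m and contact force between probe and probe_stand below 0.05 N and contact force between probe and the fingers above 0.5 N), for 0.2 s.
At the end, for the whole second after the job is handed in: Knob within 0.12 rad of the index mark; the probe held still by the fingers, out of the stand, tip end down and within 8 mm of the ring centre, axis within 0.12 rad (7 degrees) of the plate's normal, spring tip 2 to 8.5 mm in, pressing on the plate with 1.2 to 7 N (all of step 1 and distance between tip_end and ring_mark below 0.008 m and angle between the z axis of probe and the z axis of ring_mark, either way round below 0.12 rad and angle between probe's own z axis and vertical below 0.8 rad and value of joint tip between 0.002 and 0.0085 m and contact force between probe and plate_stage between 1.2 and 7 N and contact force between probe and the fingers above 0.5 N and contact force between probe and probe_stand below 0.05 N and linear speed of probe below 0.02 m/s); the arm keeps its last pose, push and grip.
It fails at once if the probe is pressed hard on the plate (over 15 N) (contact force between probe and plate_stage above 15 N).
It fails at once if the amber bottle is moved by more than 20 mm (distance of amber_bottle from where it was at the start of the episode above 0.02 m).
It fails at once if the small bottle is moved by more than 20 mm (distance of small_bottle from where it was at the start of the episode above 0.02 m).
It fails at once if the calculator is moved by more than 20 mm (distance of calculator from where it was at the start of the episode above 0.02 m).
It fails at once if the tape roll is moved by more than 20 mm (distance of tape_roll from where it was at the start of the episode above 0.02 m).
It also fails if it takes over 67 s, if anything falls off the work surface, if the arm or the gripper's body presses on something with over 40 N, if the wrist force passes 120 N, or if a joint passes its speed limit or range.

## Working session

There is one attempt and no reset: what is moved stays moved. The work goes in short steps, Python scripts to look and compute and a tool call to move; the robot and the scene stay as the last step left them, time stands still between calls to the robot, and variables do not carry over. Pictures are saved under pics/ and viewed, at most 10 in all, crops included, and the job is handed in when it is done.

Besides the shell and the picture viewer there is one more tool, called after "Emit:" as name([rows], argument=value, ...), one row to a line, values as JSON. apply_moves: Moves the arm, as the interface text tells. Its arguments: {"type":"object","properties":{"series":{"type":"array","items":{"type":"object","properties":{"linear":{"type":"array","items":{"type":"number"}},"rot":{"type":"array","items":{"type":"number"}},"grip":{"type":"number"}}}},"squeeze":{"type":"number"}},"required":["series"]}

```bash
mkdir -p pics
cat > h.py <<'E'
import numpy as np, cv2
from plant import r
def cam(n):
    c=r.camera(n); np.savez(f'{n}.npz',**c); return c
def ray(c,u,v,z):
    V=np.array(c['view']); R=V[:3,:3]; o=-R.T@V[:3,3]
    d=R.T@np.array([(u-c['cx'])/c['fx'],(v-c['cy'])/c['fy'],1]); return o+d*(z-o[2])/d[2]
def proj(c,p):
    V=np.array(c['view']); q=V[:3,:3]@np.array(p)+V[:3,3]; return c['fx']*q[0]/q[2]+c['cx'],c['fy']*q[1]/q[2]+c['cy']
E
python3 - <<'E'
from h import *
for n in('top','side'):
    c=cam(n); cv2.imwrite(f'pics/{n}0.png',cv2.resize(c['img'][:,:,::-1],(768,576),interpolation=cv2.INTER_CUBIC))
    print(n,c['fx'],c['cx'],c['cy'],np.round(c['view'],3).tolist())
s=r.sense(); print(s['tcp_pos'],s['tcp_rot'],s['t'])
E
```

```text
top 377.27391115951355 250.5017812510241 193.4071130249435 [[-0.021, -1.0, -0.011, 89.418], [-0.984, 0.023, -0.178, 659.783], [0.178, 0.007, -0.984, 1321.778], [0.0, 0.0, 0.0, 1.0]]
side 399.5055315284999 251.91335566637565 188.0050624852079 [[0.907, -0.421, 0.024, -561.414], [-0.198, -0.475, -0.858, 215.764], [0.372, 0.773, -0.514, 931.02], [0.0, 0.0, 0.0, 1.0]]
[191.15913137 620.66080353 230.36868649] [-4.67389612e-01 -3.10649066e+00  2.73619466e-03] 0.1
```

View pics/top0.png

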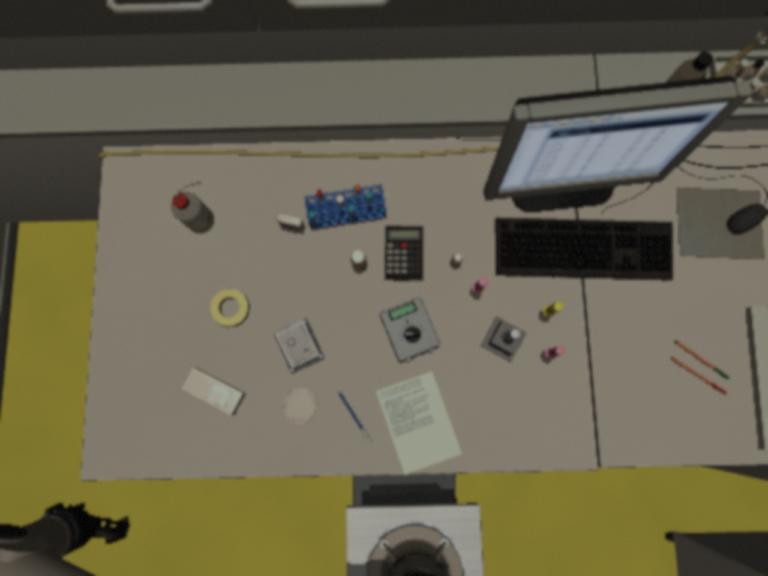

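View pics/side0.png

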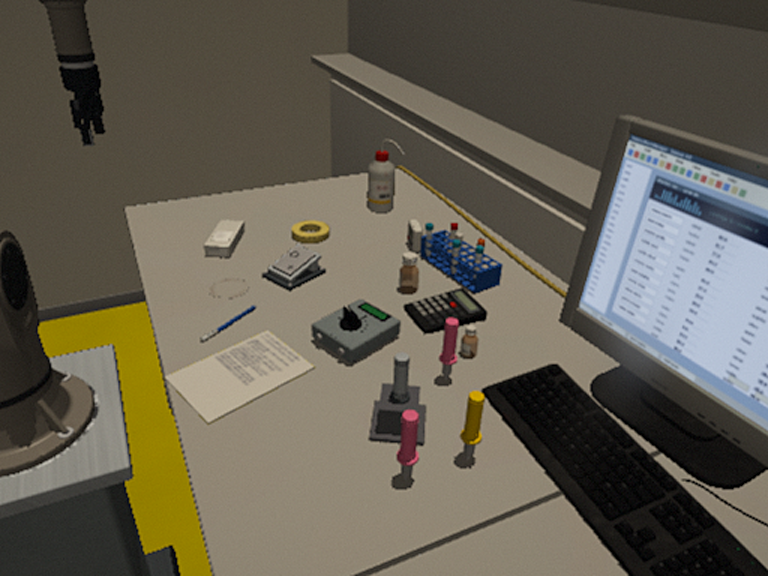

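The top view (768 px wide) shows the gauge at (410,329) with its display up-left, the stand at (504,338), and the stage at (299,345). The side view shows the grey probe at (400,375) in its stand, with pink and yellow look-alikes around it. Next I'll zoom in on the three targets.

```bash
cat >> h.py <<'E'
def ld(n): return dict(np.load(f'{n}.npz'))
def crop(c,u0,v0,w,h,k): return cv2.resize(c['img'][v0:v0+h,u0:u0+w,::-1],None,fx=k,fy=k,interpolation=cv2.INTER_CUBIC)
E
python3 - <<'E'
from h import *
t=ld('top'); s=ld('side')
a=np.hstack([crop(t,178,205,44,50,6),crop(t,250,193,44,50,6),crop(t,316,205,44,50,6)])
b=np.hstack([crop(s,170,155,66,70,4),crop(s,204,190,66,70,4),crop(s,240,230,66,70,4)])
im=cv2.convertScaleAbs(np.vstack([a,b]),alpha=1.5); cv2.imwrite('pics/crops.png',im); print(im.shape)
E
```

```text
(580, 792, 3)
```

View pics/crops.png

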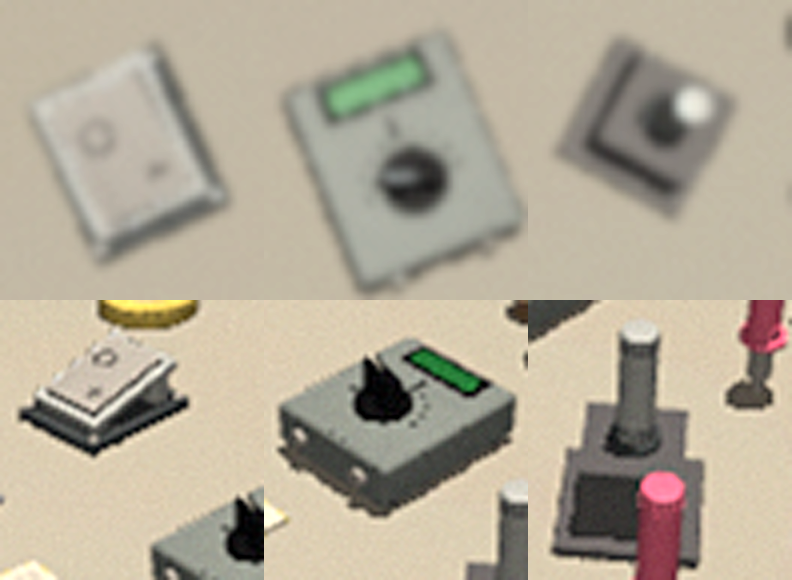

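The crops show the knob with its pointer to the left, at (398,178) in the picture, and the index mark up-left at (393,128). The ring is at (97,138), the cross at (157,170), and the probe's white cap at (693,105). Next I'll turn these into positions.

Run:
```python
from h import *
t=ld('top'); s=ld('side')
def P(c,x,y,u0,v0,x0,y0,k,z): 
    p=ray(c,u0+(x-x0+.5)/k-.5,v0+(y-y0+.5)/k-.5,z); return np.round(p[:2],1)
T1=lambda x,y,z:P(t,x,y,178,205,0,0,6,z); T2=lambda x,y,z:P(t,x,y,250,193,264,0,6,z); T3=lambda x,y,z:P(t,x,y,316,205,528,0,6,z)
S1=lambda x,y,z:P(s,x,y,170,155,0,300,4,z); S2=lambda x,y,z:P(s,x,y,204,190,264,300,4,z); S3=lambda x,y,z:P(s,x,y,240,230,528,300,4,z)
print('ring',T1(97,138,43),S1(105,357,43),'cross',T1(157,170,33),S1(94,392,33))
print('probe top',T3(693,105,135),S3(640,330,135),'collar',S3(634,442,58))
print('knob bar top',T2(414,180,55),'disc side',S2(383,408,42),'index',T2(393,128,40),S2(421,384,40))
print('pointer',T2(385,180,71),S2(375,360,71))
# blob rects
hsv=cv2.cvtColor(t['img'],cv2.COLOR_RGB2HSV).astype(int); f=t['img'].astype(int)
for nm,(u0,v0,w,h),z in(('gauge',(252,194,42,50),40),('stand',(320,210,30,34),8),('stage',(180,208,38,42),40)):
    q=f[v0:v0+h,u0:u0+w]; bg=np.median(np.r_[q[0],q[-1],q[:,0],q[:,-1]],0)
    d=np.abs((q[...,0]-q[...,2])-(bg[0]-bg[2])); m=((d>7)|(np.abs(q.sum(2)-bg.sum())>60)).astype(np.uint8)
    cs,_=cv2.findContours(m,0,1); c=max(cs,key=cv2.contourArea); R=cv2.minAreaRect(c)
    pts=np.array([ray(t,u+u0,v+v0,z)[:2] for u,v in cv2.boxPoints(R)]); e=pts[1:]-pts[:-1]
    print(nm,pts.mean(0).round(1),np.linalg.norm(e,axis=1).round(),np.degrees(np.arctan2(e[:,1],e[:,0])).round(1))
# LCD
m=((hsv[...,1]>70)&(abs(hsv[...,0]-60)<20)).astype(np.uint8); m[:193]=0;m[230:]=0;m[:,:252]=0;m[:,300:]=0
p=np.array([ray(t,u,v,40)[:2] for v,u in np.argwhere(m)]); w,V=np.linalg.eigh(np.cov(p.T)); print('lcd',p.mean(0),len(p),np.degrees(np.arctan2(V[1,1],V[0,1])))
```

```text
ring [542.6 284.8] [544.1 284.4] cross [523.2 249.5] [522.5 248.4]
probe top [ 541.5 -238.7] [ 541.3 -242. ] collar [ 539.2 -245.9]
knob bar top [553.1 -10.2] disc side [553.2 -18.2] index [586.8   0.8] [590.4   1.2]
pointer [551.9   8. ] [554.3  -1.2]
gauge [563.9  -5.3] [114. 140. 112.] [ -68.5 -159.6  111.2]
stand [ 541.3 -238. ] [87. 86. 87.] [ -31.7 -121.1  147.8]
stage [532.1 265.5] [ 92. 109.  91.] [ -65.9 -155.3  113.8]
lcd [614.61079711   9.80151836] 37 110.9802872780151
```

```bash
cat >> h.py <<'E'
from scipy.spatial.transform import Rotation as Ro
def down(yaw):  # tool pointing down, y axis at world yaw deg
    a=np.radians(yaw); y=np.array([np.cos(a),np.sin(a),0]); z=np.array([0,0,-1.]); return Ro.from_matrix(np.c_[np.cross(y,z),y,z])
def delta(p,R):
    s=r.sense(); R0=Ro.from_rotvec(s['tcp_rot']); p0=np.array(s['tcp_pos'])
    print('t',round(s['t'],2),'tcp',p0.round(1),'F',np.round(s['ft_force'],2),'w',round(float(s['gripper_width']),1),'q',np.round(s['joint_pos'],2))
    print(' lin(tool)',R0.inv().apply(np.array(p)-p0).round(1),'rot(tool,deg)',np.degrees((R0.inv()*R).as_rotvec()).round(1),' lin after rot',R.inv().apply(np.array(p)-p0).round(1))
E
python3 - <<'E'
from h import *
delta([552,-11,130],down(-2))
E
```

```text
t 0.1 tcp [191.2 620.7 230.4] F [ 0.35 -0.46 -0.09] w 85.3 q [-1.37  0.4   0.05  1.54 -0.02  1.21 -0.05]
 lin(tool) [-530.7 -497.3  101.3] rot(tool,deg) [-0.1  0.1 74.9]  lin after rot [-618.7  382.7  100.4]
```

Emit:
apply_moves([
  {"linear": [-44.2, -41.4, 0], "rot": [0, 0, 0], "grip": 0},
  {"linear": [-44.2, -41.4, 0], "rot": [0, 0, 0], "grip": 0},
  {"linear": [-44.2, -41.4, 0], "rot": [0, 0, 0], "grip": 0},
  {"linear": [-44.2, -41.4, 0], "rot": [0, 0, 0], "grip": 0},
  {"linear": [-44.2, -41.4, 0], "rot": [0, 0, 0], "grip": 0},
  {"linear": [-44.2, -41.4, 0], "rot": [0, 0, 0], "grip": 0},
  {"linear": [-44.2, -41.4, 0], "rot": [0, 0, 0], "grip": 0},
  {"linear": [-44.2, -41.4, 0], "rot": [0, 0, 0], "grip": 0},
  {"linear": [-44.2, -41.4, 0], "rot": [0, 0, 0], "grip": 0},
  {"linear": [-44.2, -41.4, 0], "rot": [0, 0, 0], "grip": 0},
  {"linear": [-44.2, -41.4, 0], "rot": [0, 0, 0], "grip": 0},
  {"linear": [-44.2, -41.4, 0], "rot": [0, 0, 0], "grip": 0},
])

```text
t: 1.6
tcp_pos: [552.5, -11.1, 231.1]
tcp_rot: [-0.467, -3.107, -0.001]
ft_force: [0.6, 1.5, 0.0]
gripper_width: 85.2
gripper_force: 0.0
```

Emit:
apply_moves([
  {"linear": [0, 0, 12.5], "rot": [0, 0, 9.4], "grip": 0},
  {"linear": [0, 0, 12.5], "rot": [0, 0, 9.4], "grip": 0},
  {"linear": [0, 0, 12.5], "rot": [0, 0, 9.4], "grip": 0},
  {"linear": [0, 0, 12.5], "rot": [0, 0, 9.4], "grip": 0},
  {"linear": [0, 0, 12.5], "rot": [0, 0, 9.4], "grip": 0},
  {"linear": [0, 0, 12.5], "rot": [0, 0, 9.4], "grip": 0},
  {"linear": [0, 0, 12.5], "rot": [0, 0, 9.4], "grip": 0},
  {"linear": [0, 0, 12.5], "rot": [0, 0, 9.2], "grip": 0},
  {"linear": [0, 0, 0], "rot": [0, 0, 0], "grip": 0},
  {"linear": [0, 0, 0], "rot": [0, 0, 0], "grip": 0},
])

```text
t: 2.85
tcp_pos: [552.2, -9.6, 131.6]
tcp_rot: [2.259, 2.183, 0.0]
ft_force: [0.0, 0.7, 0.2]
gripper_width: 85.6
gripper_force: 0.0
```

Run:
```python
from h import *
delta([552,-11,50],down(-2))
s=cam('side'); u,v=map(int,proj(s,[552,-11,70])); cv2.imwrite('pics/k1.png',crop(s,u-50,v-60,100,90,6)); print(u-50,v-60)
```

```text
t 2.85 tcp [552.2  -9.6 131.6] F [0.   0.71 0.2 ] w 85.6 q [-0.64  0.41  0.74  1.9  -0.34  0.96  0.22]
 lin(tool) [-1.4 -0.2 81.6] rot(tool,deg) [ 0. -0.  0.]  lin after rot [-1.4 -0.1 81.6]
181 146
```

View pics/k1.png

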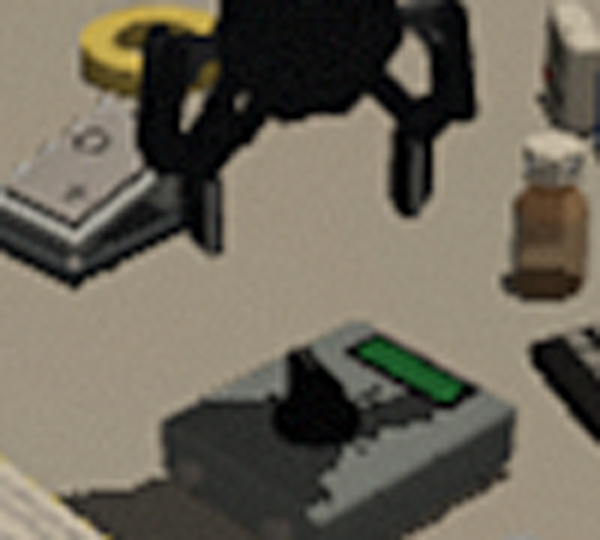

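The open fingers straddle the knob, which is at about (315,405) in this crop, so I can descend and grip the bar.

Emit:
apply_moves([
  {"linear": [-1.4, 0, 30], "rot": [0, 0, 0], "grip": 0},
  {"linear": [0, 0, 30], "rot": [0, 0, 0], "grip": 0},
  {"linear": [0, 0, 20], "rot": [0, 0, 0], "grip": 130},
  {"linear": [0, 0, 0], "rot": [0, 0, 0], "grip": 255},
  {"linear": [0, 0, 0], "rot": [0, 0, 0], "grip": 255},
  {"linear": [0, 0, 0], "rot": [0, 0, 0], "grip": 255},
  {"linear": [0, 0, 0], "rot": [0, 0, 0], "grip": 255},
  {"linear": [0, 0, 0], "rot": [0, 0, 0], "grip": 255},
  {"linear": [0, 0, 0], "rot": [0, 0, 0], "grip": 255},
], squeeze=25)

```text
t: 4.03
tcp_pos: [555.5, -11.9, 53.0]
tcp_rot: [2.257, 2.176, 0.007]
ft_force: [5.4, -0.9, -2.3]
gripper_width: 9.8
gripper_force: 30.8
```

Emit:
apply_moves([
  {"linear": [0, 3, 0], "rot": [0, 0, 0], "grip": 255},
  {"linear": [0, 0, 0], "rot": [0, 0, 9], "grip": 255},
  {"linear": [0, 0, 0], "rot": [0, 0, 9], "grip": 255},
  {"linear": [0, 0, 0], "rot": [0, 0, 9], "grip": 255},
  {"linear": [0, 0, 0], "rot": [0, 0, 9], "grip": 255},
  {"linear": [0, 0, 0], "rot": [0, 0, 9], "grip": 255},
  {"linear": [0, 0, 0], "rot": [0, 0, 9], "grip": 255},
  {"linear": [0, 0, 0], "rot": [0, 0, 9], "grip": 255},
  {"linear": [0, 0, 0], "rot": [0, 0, 4.5], "grip": 255},
  {"linear": [0, 0, 0], "rot": [0, 0, 0], "grip": 255},
  {"linear": [0, 0, 0], "rot": [0, 0, 0], "grip": 255},
])

```text
t: 5.4
tcp_pos: [553.9, -10.6, 52.9]
tcp_rot: [-3.088, -0.555, 0.003]
ft_force: [-5.8, 0.6, 13.5]
gripper_width: 10.5
gripper_force: 32.9
```

Run:
```python
from h import *
delta([555,-11,53],down(-69.5))
```

```text
t 5.4 tcp [553.9 -10.6  52.9] F [-5.81  0.63 13.46] w 10.5 q [-0.76  0.65  0.96  1.95 -0.69  0.91 -0.66]
 lin(tool) [ 0.9  0.8 -0.1] rot(tool,deg) [-0.2  0.1 -0.1]  lin after rot [ 0.9  0.8 -0.1]
```

Emit:
apply_moves([
  {"linear": [0, 0, 0], "rot": [0, 0, 0], "grip": 150},
  {"linear": [0, 0, 0], "rot": [0, 0, 0], "grip": 100},
  {"linear": [0, 0, 0], "rot": [0, 0, 0], "grip": 50},
  {"linear": [0, 0, -10], "rot": [0, 0, 0], "grip": 0},
  {"linear": [0, 0, -40], "rot": [0, 0, 0], "grip": 0},
  {"linear": [0, 0, -60], "rot": [0, 0, 0], "grip": 0},
  {"linear": [0, 0, -60], "rot": [0, 0, 0], "grip": 0},
])

```text
t: 6.28
tcp_pos: [554.7, -11.4, 223.4]
tcp_rot: [3.092, 0.555, -0.0]
ft_force: [1.3, 0.8, 1.1]
gripper_width: 85.5
gripper_force: 0.0
```

Run:
```python
from h import *
delta([541.5,-240,220],down(-24))
s=cam('side'); t=cam('top'); u,v=map(int,proj(s,[552,-11,55]))
a=crop(s,u-30,v-30,60,60,8)
p=r'probe'
cv2.imwrite('pics/k2.png',cv2.convertScaleAbs(a,alpha=1.5)); print(u-30,v-30)
```

```text
t 6.28 tcp [554.7 -11.4 223.4] F [1.26 0.84 1.11] w 85.5 q [-0.94  0.47  1.18  1.8  -0.46  1.2  -0.83]
 lin(tool) [-91.9 209.7   3.5] rot(tool,deg) [  0.    0.  -45.7]  lin after rot [-214.2   80.9    3.4]
201 181
```

View pics/k2.png

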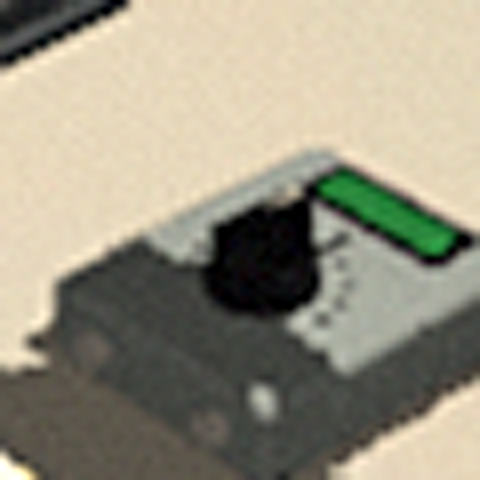

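The index mark is at (335,240) and the bar's pointer end rises to about (300,200) in the crop. I'll compare that with projected bar ends.

Run:
```python
from h import *
s=ld('side'); k=8
def px(p): u,v=proj(s,p); return round((u-201+.5)*k-.5),round((v-181+.5)*k-.5)
c=np.array([554,-11])
for a in (0,10,20,30,40):
    d=np.array([np.cos(np.radians(a)),np.sin(np.radians(a))])
    n=np.array([-d[1],d[0]])
    print(a,'bar+',px([*(c+20*d),71]),'bar-',px([*(c-20*d),71]),'base+',px([*(c+20*d),46]),'tickend',px([*(c+41*d),40]),'tickstart',px([*(c+28*d),40]))
print('disc',px([*c,43]))
i=s['img'][181:241,201:261].astype(int).sum(2); print(i[20:34,24:44])
```

```text
0 bar+ (310, 195) bar- (202, 220) base+ (310, 255) tickend (364, 256) tickstart (331, 264)
10 bar+ (305, 190) bar- (207, 225) base+ (305, 250) tickend (355, 246) tickstart (324, 257)
20 bar+ (299, 185) bar- (213, 229) base+ (299, 245) tickend (342, 237) tickstart (315, 251)
30 bar+ (292, 182) bar- (220, 233) base+ (291, 242) tickend (327, 229) tickstart (305, 245)
40 bar+ (283, 179) bar- (229, 236) base+ (283, 239) tickend (310, 223) tickstart (293, 241)
disc (257, 275)
[[428 422 423 426 431 427 431 427 432 398 380 340 320 316 324 328 347 292
  242 297]
 [426 423 429 417 432 421 434 401 387 340 311 326 328 338 348 284 230 162
   83  95]
 [416 426 431 423 439 399 378 343 313 322 330 332 315 278 242 146  62 114
  140 129]
 [428 428 435 400 373 341 312 327 339 341 284 287 350 260  61  34 137 164
  151 161]
 [440 397 371 335 313 328 335 356 308 286 250 265 306 207  45  47  87 128
  149 164]
 [375 335 314 321 347 355 315 250 154 149 182 196  98   1  50 201 137  28
   86 118]
 [295 322 337 359 304 258 163  32   0  63  28   0   0   0  36 289 301 224
  116  33]
 [326 341 297 248 166  35   0  24   4  14   8  13   0   5  29 282 360 357
  285 184]
 [337 320 181  23   0   0  15  10  19   8  24  18  16   0  28 272 360 348
  327 309]
 [349 337 168   0   0  20  13   2   6   2  33   7  12   5  48 286 369 308
  184 228]
 [274 256 169   0  15  16  26  19  25  20  12  21  18   0  21 182 242 161
  170 257]
 [273 226 124   8   9  26  27  20  25   0  24   9   9  18   0  56 181 244
  319 347]
 [248 233 101   1  38  23  24  31   6  13   8   1   6  24  25 116 306 331
  263 304]
 [108  63   0   1  20  22  24  27  25  25  19  15  32  25  29  91 283 324
  259 293]]
```

Emit:
apply_moves([
  {"linear": [-23, 52.4, 1], "rot": [0, 0, 0], "grip": 0},
  {"linear": [-23, 52.4, 1], "rot": [0, 0, 0], "grip": 0},
  {"linear": [-23, 52.4, 1], "rot": [0, 0, 0], "grip": 0},
  {"linear": [-23, 52.4, 0], "rot": [0, 0, 0], "grip": 0},
  {"linear": [0, 0, 0], "rot": [0, 0, -9.2], "grip": 0},
  {"linear": [0, 0, 0], "rot": [0, 0, -9.2], "grip": 0},
  {"linear": [0, 0, 0], "rot": [0, 0, -9.2], "grip": 0},
  {"linear": [0, 0, 0], "rot": [0, 0, -9.2], "grip": 0},
  {"linear": [0, 0, 0], "rot": [0, 0, -8.9], "grip": 0},
  {"linear": [0, 0, 0], "rot": [0, 0, 0], "grip": 0},
])

```text
t: 7.62
tcp_pos: [541.4, -239.8, 218.4]
tcp_rot: [-2.635, -1.71, -0.001]
ft_force: [0.8, 1.2, 0.8]
gripper_width: 85.3
gripper_force: 0.0
```

Run:
```python
from h import *
delta([541.5,-240,82],down(-24))
t=cam('top'); s=cam('side'); u,v=map(int,proj(t,[554,-11,55]))
a=crop(t,u-12,v-12,25,25,20); u2,v2=map(int,proj(s,[541,-240,120])); b=cv2.resize(crop(s,u2-30,v2-50,60,100,5),(300,500)); 
cv2.imwrite('pics/k3.png',cv2.convertScaleAbs(np.hstack([a,b]),alpha=1.5))
for z in(43,71): print([round((q-o+.5)*20-.5) for q,o in zip(proj(t,[554,-11,z]),(u-12,v-12))])
```

```text
t 7.62 tcp [ 541.4 -239.8  218.4] F [0.76 1.2  0.83] w 85.3 q [-0.32  0.43  0.89  1.71 -0.36  1.17  0.25]
 lin(tool) [ -0.3   0.2 136.4] rot(tool,deg) [-0. -0. -0.]  lin after rot [ -0.2   0.2 136.4]
[262, 263]
[270, 247]
```

View pics/k3.png

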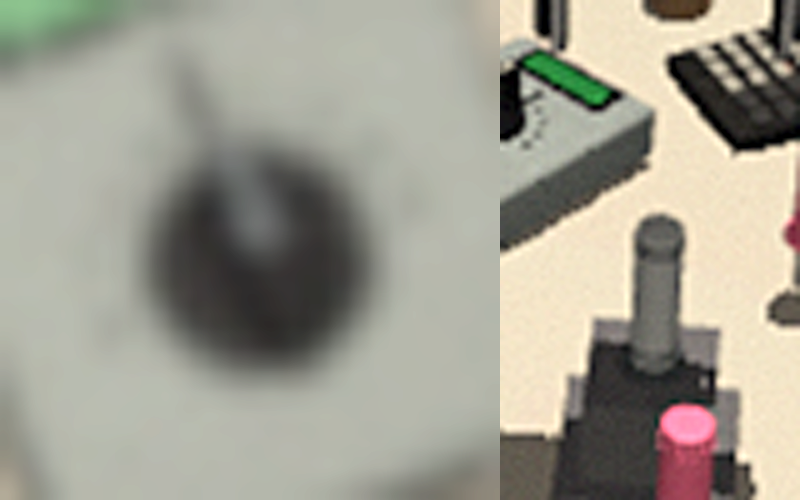

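The white pointer line, (265,235) to (220,155), nearly continues the index mark, (215,130) to (178,50). The probe stands clear between the fingers. I'll check the pointer angle numerically.

Run:
```python
from h import *
t=ld('top'); u0,v0=[int(q)-12 for q in proj(t,[554,-11,55])]
g=cv2.resize(t['img'][v0:v0+25,u0:u0+25].astype(np.float32).sum(2),None,fx=20,fy=20,interpolation=cv2.INTER_CUBIC)
def line(rows,lo,hi,sign,z):
    P=[]
    for y in rows:
        l,h=lo(y),hi(y); x=np.arange(l,h); w=sign*g[y,l:h]; w=w-np.quantile(w,.3); w[w<0]=0; xc=(w*x).sum()/w.sum()
        P.append(ray(t,u0+(xc+.5)/20-.5,v0+(y+.5)/20-.5,z)[:2])
    P=np.array(P); a=np.polyfit(P[:,0],P[:,1],1); print(np.degrees(np.arctan(a[0])),P[0].round(1),P[-1].round(1))
c=lambda y:215+(y-130)*.46
line(range(60,128,4),lambda y:int(c(y)-45),lambda y:int(c(y)+45),-1,40)
c2=lambda y:222+(y-155)*.55
line(range(175,232,4),lambda y:int(c2(y)-35),lambda y:int(c2(y)+35),1,71)
```

```text
18.67278270454059 [592.    2.5] [580.1  -1.5]
18.53096112439391 [567.   -5.5] [556.9  -9.1]
```

The pointer and the mark agree to within about 1°. Now I'll grasp the probe.

Emit:
apply_moves([
  {"linear": [0, 0, 45], "rot": [0, 0, 0], "grip": 0},
  {"linear": [0, 0, 45], "rot": [0, 0, 0], "grip": 0},
  {"linear": [0, 0, 46], "rot": [0, 0, 0], "grip": 0},
  {"linear": [0, 0, 0], "rot": [0, 0, 0], "grip": 100},
  {"linear": [0, 0, 0], "rot": [0, 0, 0], "grip": 255},
  {"linear": [0, 0, 0], "rot": [0, 0, 0], "grip": 255},
  {"linear": [0, 0, 0], "rot": [0, 0, 0], "grip": 255},
  {"linear": [0, 0, 0], "rot": [0, 0, 0], "grip": 255},
  {"linear": [0, 0, 0], "rot": [0, 0, 0], "grip": 255},
], squeeze=60)

```text
t: 8.85
tcp_pos: [542.9, -240.3, 84.3]
tcp_rot: [2.632, 1.712, 0.004]
ft_force: [-1.7, 0.5, 7.7]
gripper_width: 20.6
gripper_force: 58.5
```

Emit:
apply_moves([
  {"linear": [0, 0, -10], "rot": [0, 0, 0], "grip": 255},
  {"linear": [0, 0, -20], "rot": [0, 0, 0], "grip": 255},
  {"linear": [0, 0, -30], "rot": [0, 0, 0], "grip": 255},
  {"linear": [0, 0, -30], "rot": [0, 0, 0], "grip": 255},
  {"linear": [0, 0, -30], "rot": [0, 0, 0], "grip": 255},
  {"linear": [0, 0, -20], "rot": [0, 0, 0], "grip": 255},
  {"linear": [0, 0, 0], "rot": [0, 0, 0], "grip": 255},
  {"linear": [0, 0, 0], "rot": [0, 0, 0], "grip": 255},
  {"linear": [0, 0, 0], "rot": [0, 0, 0], "grip": 255},
])

```text
t: 9.98
tcp_pos: [541.0, -239.2, 221.0]
tcp_rot: [-2.632, -1.712, 0.002]
ft_force: [-0.1, 0.5, -1.6]
gripper_width: 20.7
gripper_force: 58.7
```

```bash
cat >> h.py <<'E'
RING=np.array([543.3,284.6,43.]); YAW=24.3
def goal(off,L,tilt=15,yaw=YAW):  # tool square to plate; tip off mm above ring along the normal; TCP L mm behind tip end
    a=np.radians(yaw); b=np.radians(tilt); n=np.array([-np.sin(b)*np.cos(a),-np.sin(b)*np.sin(a),np.cos(b)])
    z=-n; x=np.cross([np.cos(a),np.sin(a),0],z); x/=np.linalg.norm(x); y=np.cross(z,x)
    return RING+n*(off+L), Ro.from_matrix(np.c_[x,y,z])
E
python3 - <<'E'
from h import *
delta([552,284.6,220],down(24.3))
p,R=goal(60,73); print(p); delta(p,R)
s=cam('side'); T=np.array(r.sense()['tcp_pos'])
u,v=map(int,proj(s,T)); cv2.imwrite('pics/p1.png',cv2.convertScaleAbs(crop(s,u-40,v-30,80,100,6),alpha=1.5))
print([[round((q-o+.5)*6-.5) for q,o in zip(proj(s,T+[0,0,dz]),(u-40,v-30))] for dz in(0,-29.3,-59.3,-73.3)])
E
```

```text
t 9.97 tcp [ 541.  -239.2  221. ] F [-0.1   0.51 -1.62] w 20.7 q [-0.32  0.43  0.89  1.71 -0.36  1.18  0.25]
 lin(tool) [ 483.3 -202.3    1.4] rot(tool,deg) [ -0.1  -0.  -48.2]  lin after rot [472.9 225.5   1. ]
[511.92682607 270.43446881 171.4681349 ]
t 9.97 tcp [ 541.  -239.2  221. ] F [-0.1   0.51 -1.62] w 20.7 q [-0.32  0.43  0.89  1.71 -0.36  1.18  0.25]
 lin(tool) [ 454.1 -233.1   50. ] rot(tool,deg) [-14.2   6.3 -47.9]  lin after rot [476.5 164.1  95.2]
[[247, 186], [244, 256], [240, 324], [238, 355]]
```

View pics/p1.png

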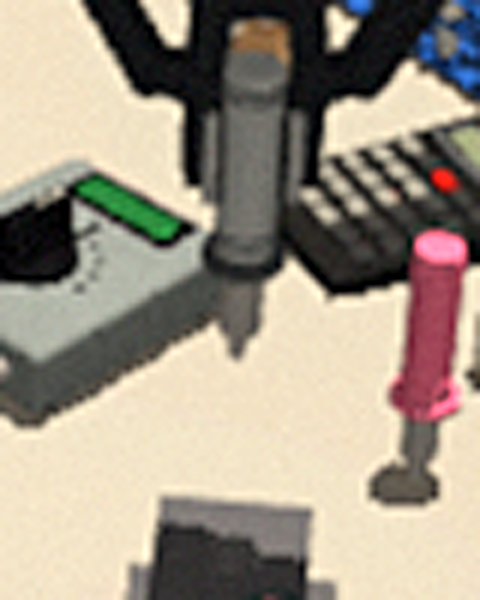

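The probe's tip is at (237,357), within 2 px of the prediction, so it is straight in the grip with the TCP 73 mm behind the tip. I'll carry it across.

Emit:
apply_moves([
  {"linear": [25, -10.5, 0], "rot": [0, 0, 0], "grip": 255},
  {"linear": [50, -21, 0], "rot": [0, 0, -4.4], "grip": 255},
  {"linear": [50, -17, 0], "rot": [0, 0, -4.4], "grip": 255},
  {"linear": [51, -13, 0], "rot": [0, 0, -4.4], "grip": 255},
  {"linear": [52, -9, 0], "rot": [0, 0, -4.4], "grip": 255},
  {"linear": [52, -4, 0], "rot": [0, 0, -4.4], "grip": 255},
  {"linear": [52, 0, 0], "rot": [0, 0, -4.4], "grip": 255},
  {"linear": [52, 3, 0], "rot": [0, 0, -4.4], "grip": 255},
  {"linear": [52, 7, 0], "rot": [0, 0, -4.4], "grip": 255},
  {"linear": [50, 11, 0], "rot": [0, 0, -4.4], "grip": 255},
  {"linear": [25, 8, 0], "rot": [0, 0, -4.4], "grip": 255},
  {"linear": [0, 0, 0], "rot": [0, 0, -4.2], "grip": 255},
])

```text
t: 11.52
tcp_pos: [551.3, 289.7, 220.8]
tcp_rot: [-1.693, -2.645, 0.002]
ft_force: [0.4, -0.1, -1.9]
gripper_width: 20.8
gripper_force: 58.8
```

Run:
```python
from h import *
p,R=goal(40,73.3); delta(p,R)
```

```text
t 11.53 tcp [551.3 289.7 220.8] F [ 0.35 -0.12 -1.88] w 20.8 q [-0.99  0.41  0.59  1.63 -0.25  1.18  0.09]
 lin(tool) [ -1.1 -38.6  68.5] rot(tool,deg) [-15.1  -0.1   0.4]  lin after rot [ -1.3 -55.1  56.1]
```

Emit:
apply_moves([
  {"linear": [0, 0, 0], "rot": [-7.5, 0, 0.2], "grip": 255},
  {"linear": [0, 0, 0], "rot": [-7.6, 0, 0.2], "grip": 255},
  {"linear": [-0.3, -15, 10], "rot": [0, 0, 0], "grip": 255},
  {"linear": [-0.5, -20, 20], "rot": [0, 0, 0], "grip": 255},
  {"linear": [-0.5, -20, 20], "rot": [0, 0, 0], "grip": 255},
  {"linear": [0, 0, 6], "rot": [0, 0, 0], "grip": 255},
  {"linear": [0, 0, 0], "rot": [0, 0, 0], "grip": 255},
  {"linear": [0, 0, 0], "rot": [0, 0, 0], "grip": 255},
  {"linear": [0, 0, 0], "rot": [0, 0, 0], "grip": 255},
])

```text
t: 12.65
tcp_pos: [518.7, 269.6, 154.8]
tcp_rot: [1.625, 2.497, 0.334]
ft_force: [-0.0, -1.3, -0.6]
gripper_width: 20.4
gripper_force: 59.2
```

Run:
```python
from h import *
p,R=goal(20,73.3); delta(p,R)
st=r.sense(); tip=np.array(st['tcp_pos'])+Ro.from_rotvec(st['tcp_rot']).apply([0,0,73.3]); print('tip',tip)
s=cam('side'); u,v=map(int,proj(s,tip)); k=8
cv2.imwrite('pics/p2.png',cv2.convertScaleAbs(crop(s,u-40,v-45,90,75,k),alpha=1.5))
print([[round((q-o+.5)*k-.5) for q,o in zip(proj(s,x),(u-40,v-45))] for x in(tip,RING,goal(44,0)[0])])
```

```text
t 12.65 tcp [518.7 269.6 154.8] F [-0.04 -1.29 -0.63] w 20.4 q [-1.1   0.26  0.61  2.01 -0.19  0.66  0.03]
 lin(tool) [ 3.6 -1.4 22.1] rot(tool,deg) [ 0.2  0.  -0.4]  lin after rot [ 3.6 -1.3 22.1]
tip [536.22469571 277.44437677  84.07465054]
[[329, 365], [345, 443], [319, 360]]
```

View pics/p2.png

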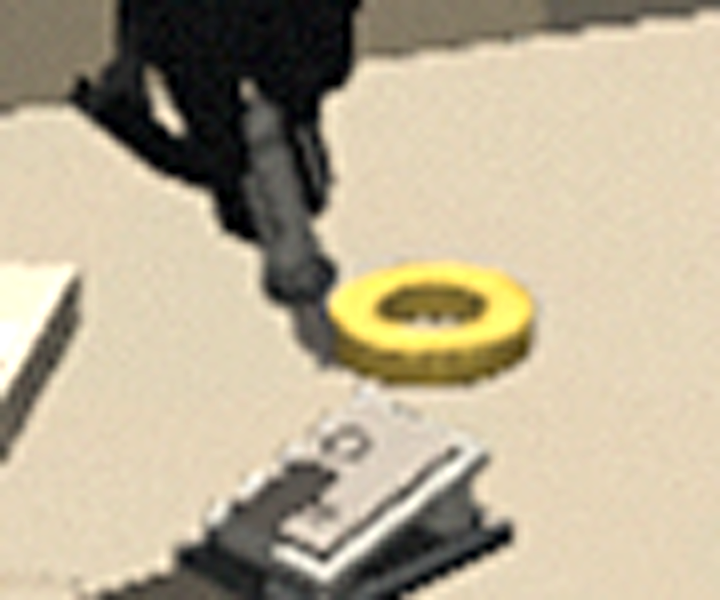

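The ring is at (347,442) and the tip at (328,363), both within about 3 px of the prediction. I'll descend towards the ring.

Emit:
apply_moves([
  {"linear": [1.8, -0.7, 10], "rot": [0, 0, 0], "grip": 255},
  {"linear": [1.8, -0.7, 10], "rot": [0, 0, 0], "grip": 255},
  {"linear": [0, 0, 8], "rot": [0, 0, 0], "grip": 255},
  {"linear": [0, 0, 6], "rot": [0, 0, 0], "grip": 255},
  {"linear": [0, 0, 0], "rot": [0, 0, 0], "grip": 255},
  {"linear": [0, 0, 0], "rot": [0, 0, 0], "grip": 255},
  {"linear": [0, 0, 0], "rot": [0, 0, 0], "grip": 255},
])

```text
t: 13.58
tcp_pos: [523.4, 275.6, 121.2]
tcp_rot: [1.626, 2.498, 0.333]
ft_force: [-0.1, 0.4, -1.5]
gripper_width: 20.6
gripper_force: 59.2
```

Run:
```python
from h import *
p,R=goal(0,73.3); delta(p,R)
```

```text
t 13.57 tcp [523.4 275.6 121.2] F [-0.08  0.39 -1.51] w 20.6 q [-1.06  0.32  0.58  2.02 -0.25  0.6   0.07]
 lin(tool) [0.  0.8 7.8] rot(tool,deg) [ 0.1  0.  -0.4]  lin after rot [-0.   0.9  7.8]
```

Emit:
apply_moves([
  {"linear": [0, 0.8, 3], "rot": [0, 0, 0], "grip": 255},
  {"linear": [0, 0, 3], "rot": [0, 0, 0], "grip": 255},
  {"linear": [0, 0, 0], "rot": [0, 0, 0], "grip": 255},
  {"linear": [0, 0, 0], "rot": [0, 0, 0], "grip": 255},
  {"linear": [0, 0, 0], "rot": [0, 0, 0], "grip": 255},
])

```text
t: 14.2
tcp_pos: [525.4, 276.5, 115.2]
tcp_rot: [1.626, 2.498, 0.332]
ft_force: [0.2, -0.8, -2.4]
gripper_width: 20.6
gripper_force: 59.2
```

Emit:
apply_moves([
  {"linear": [0, 0, 2], "rot": [0, 0, 0], "grip": 255},
  {"linear": [0, 0, 0], "rot": [0, 0, 0], "grip": 255},
  {"linear": [0, 0, 0], "rot": [0, 0, 0], "grip": 255},
])

```text
t: 14.58
tcp_pos: [525.9, 276.8, 113.4]
tcp_rot: [1.626, 2.498, 0.332]
ft_force: [-0.0, 1.4, -0.0]
gripper_width: 20.7
gripper_force: 59.2
```

Emit:
apply_moves([
  {"linear": [0, 0, 2], "rot": [0, 0, 0], "grip": 255},
  {"linear": [0, 0, 0], "rot": [0, 0, 0], "grip": 255},
  {"linear": [0, 0, 0], "rot": [0, 0, 0], "grip": 255},
])

```text
t: 14.95
tcp_pos: [526.4, 277.0, 111.4]
tcp_rot: [1.626, 2.498, 0.332]
ft_force: [-0.3, 0.1, 0.0]
gripper_width: 20.5
gripper_force: 59.3
```

```bash
cat > f.py <<'E'
from h import *
F=[]
for i in range(12): r.camera('top'); F.append(r.sense()['ft_force'])
F=np.array(F); print(F.mean(0).round(2),F.std(0).round(2)); p,R=goal(0,73.3); delta(p,R)
E
python3 f.py
```

```text
[-0.23 -0.29  0.46] [0.32 0.58 0.53]
t 15.55 tcp [526.4 277.  111.4] F [-0.32 -0.33  0.57] w 20.7 q [-1.05  0.34  0.56  2.02 -0.27  0.58  0.09]
 lin(tool) [-0.   0.3 -2.5] rot(tool,deg) [ 0.1  0.1 -0.4]  lin after rot [-0.   0.3 -2.5]
```

Emit:
apply_moves([
  {"linear": [0, 0, 2], "rot": [0, 0, 0], "grip": 255},
  {"linear": [0, 0, 0], "rot": [0, 0, 0], "grip": 255},
  {"linear": [0, 0, 0], "rot": [0, 0, 0], "grip": 255},
])

```text
t: 15.92
tcp_pos: [526.8, 277.2, 109.4]
tcp_rot: [1.626, 2.498, 0.332]
ft_force: [-0.6, -0.5, 2.2]
gripper_width: 20.6
gripper_force: 59.3
```

```bash
python3 f.py
```

```text
[-0.21  0.19  1.87] [0.4  0.42 0.57]
t 16.52 tcp [526.8 277.2 109.4] F [-0.54 -0.01  2.37] w 20.6 q [-1.05  0.34  0.56  2.02 -0.28  0.58  0.09]
 lin(tool) [-0.   0.3 -4.5] rot(tool,deg) [ 0.1  0.1 -0.4]  lin after rot [-0.   0.3 -4.5]
```

Force (about 3.4 N) and geometry (about 4.5 mm in) agree on roughly half way, so I'll hand in.

```bash
python3 -c "
from plant import r
print(r.close_job())"
```

```text
the job is handed in; nothing more can be done
None
```

I handed the job in with the pointer about 1° off the index mark and the probe held square in the ring. The tip is about 4.5–5 mm in at roughly 3.4 N, by my own measurements; the hand-in returned no verdict.

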